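Set out the glassware for a titration

TASK

Set this bench place for a titration: stand the beaker in the middle of the round cork mat and then put the white cover centrally on top of it, stand the conical flask in the middle of the white tile, put the blue-capped dropper bottle on the bench midway between the tile and the mat, in line with their centres, and put the amber bottle on the bench directly behind the tile (on the side away from the robot, centred and square to the tile) with a gap of 3 cm between bottle and tile. Everything ends upright and let go; knock nothing over, and leave the green-capped vial and the mortar where they are.

Things in the scene. Friction and masses are not known exactly. Their poses are not given: they have to be found in the camera images.
- tile: White ceramic titration tile, 100 x 100 mm, 8 mm thick, lying on the bench, fixed. Origin: centre of its underside, on the bench. x axis: its far side, away from the robot ('behind'), turned at most about 0.18 rad from straight ahead; y: its left; z up. The tile and the mat swap sides from start to start.
- mat: Round cork mat, 90 mm across, 6 mm thick, lying on the bench, fixed. Origin: centre of its underside. Its centre is always 220 mm from the tile's centre, along the tile's own +y or -y axis.
- flask: Clear glass conical flask, 106 mm tall, loose, about 0.1 kg, standing upright. Foot 64 mm across; the cone narrows to a straight neck 25 mm across from 62 to 100 mm height, then a lip 29 mm across up to 106 mm; two white bands. The dark spot on top is its mouth, closed to objects. Origin: centre of its underside, z up.
- beaker: Clear glass beaker, straight round wall, 54 mm across outside, 75 mm tall, wall 3 mm, open at the top, short white marks on the side, loose, about 0.07 kg, upright. Origin: centre of its underside, z up; rim at 75 mm.
- cover: Flat white porcelain beaker cover: disc 68 mm across and 6 mm thick, flat below, with a black upright knob 16 mm across in the middle that reaches from 6 to 32 mm height; loose, about 0.06 kg, lying on the bench knob up. Origin: centre of its underside, z up.
- dropper: Small white plastic dropper bottle: round body 30 mm across and 50 mm tall, blue cap and nozzle above it up to 72 mm; loose, about 0.05 kg, upright. Origin: centre of its underside, z up.
- amber: Amber glass reagent bottle: round body 48 mm across up to 60 mm height with a blank paper label, shoulder to 68 mm, black cap 30 mm across up to 88 mm; loose, about 0.15 kg, upright. Origin: centre of its underside, z up.
- vial: Bystander, to be left alone: clear plastic vial 36 mm across with a green cap 38 mm across, 59 mm tall in all, loose, standing among the other things. Origin: centre of its underside.
- mortar: Bystander, to be left alone: white porcelain mortar, 90 mm across, 48 mm tall, with its pestle leaning over the rim (to 80 mm height, reaching 55 mm from the centre), loose, 0.4 kg, far back on the bench. Origin: centre of its underside.
There are look-alikes about, which are no part of the job. What is meant by the tile is not yellow, and is the larger of those in its own colour. There is more than one size of the amber; the one meant has the size given above.

How it is judged:
By the outcome, as a careful person would: the job done as asked, in the order asked, and still so for the second after the job is handed in, with the robot touching nothing.
It also fails if it takes over 136 s, if anything falls off the work surface, if the arm or the gripper's body presses on something with over 40 N, if the wrist force passes 120 N, or if a joint passes its speed limit or range.

ROBOT

A 6-joint arm with a two-finger parallel gripper is mounted at the origin on the work surface. World frame = base frame: x ahead of the robot, y to its left, z up, the work surface at z = 0. Lengths are in mm, angles in rad, forces in N, time in s.
With the tool pointing down it reaches from about 350 to 725 mm from the base axis. Payload 4.3 kg.
Tool frame: the origin (TCP) lies at the very end of the fingers, on their centre line; the grasp point (between the pads) lies 19 mm behind it; z points along the fingers, y is the direction in which the jaws open and shut (so a half turn about z gives the same grasp; the last joint's range is limited). The gripper opens to 85 mm and grips with 20 to 120 N. Pads are 22 mm wide; open, the fingers measure 114 mm over their backs; the gripper's body (76 mm by 85 mm) begins 54 mm behind the grasp point. The pads swing forward as they close: fully open they stand 13 mm farther back than shut.
Start: joints at [1.097, 0.377, 0.081, 1.274, 0, 1.46], TCP at [204.61, 537.403, 231.329] pointing down, gripper open.
Joint ranges: [-2.72, 2.72], [-0.84, 1.66], [-1.02, 1.22], [-1.77, 2.12], [-1.37, 1.28], [-3.14, 3.14]. Speed limits (rad/s): [2.57, 2.57, 3.14, 3.14, 3.14, 3.14].

INTERFACE

Orientations are given as a 3x3 rotation matrix whose columns are the frame's x, y, z axes.
In Python, from plant import * gives the robot as it stands.
- The arm moves only by the shell command python3 -m jog 'ROWS' [FORCE]. ROWS is JSON, one flat list of numbers, 7 for each row, row after row: the shift along the tool's x, y, z in cm, then the turn, a rotation vector about the tool's x, y, z in degrees, then the opening, from 0 (shut) to 1 (fully open). A call has 1 to 12 rows; each row shifts and turns the commanded pose from where the row before left it, along the tool's axes as they then stand; what a row does not reach is not made up. A row lasts 1/12 s, in which the tool goes at most 41.7 mm and 7.16 degrees, less where a joint would pass 70% of its speed; a pose out of reach is approached as far as the arm can. A call with a gripper value outside its range is refused whole. The fingers move at their own pace and stop on an object; FORCE is the grip in N (left out, the last holds). Time passes only in rows, so rows that do not move let the fingers close. It gives the time, the measured TCP pose, the force and the opening at its end, in the units of the state.
- observe(): the state, without advancing time (a new reading comes with each control period).
- read_camera(name): name is "scene" or "top" or "wrist"; returns a dict with "img" (400x640x3 uint8, blue, green, red), "mtx" (3x3 intrinsics, pixels), "world_from_camera" (4x4, takes a point from camera to world coordinates); the wrist camera has in their place "T_tool_cam" (4x4, takes a point from camera to tool coordinates, whose origin is the TCP and whose axes are the flange's). Camera axes: x right, y down, z forward; pixel columns grow to the right and rows downward; lengths in mm; the calibration is good to about 2 mm. A picture is of the moment at which its call begins: read the wrist's pose just before it. There is no depth.
- sign_off(): hands the job in, once; it reports no verdict.
The state is a dict: "time": time; "joints": joint angles; "joint_velocities": joint speeds; "tau": joint torques, N m; "position": TCP position; "tcp_rot": TCP orientation; "force": force on the tool from outside, world axes, zero at the start; "moment": the same for the moment, N m; "width": finger opening in mm.
Only numpy, scipy, OpenCV 4.12 (cv2) and the standard library are available. Lean on these libraries where they do the work, as an engineer would, in place of code of your own. Each camera call takes 0.05 s, during which the arm holds its last target. There are 200 camera calls.

## Working session

There is one attempt and no reset: what is moved stays moved. The work goes in short steps, Python scripts to look and compute and a shell command to move; the robot and the scene stay as the last step left them, time stands still between calls to the robot, and variables do not carry over. Pictures are saved under pics/ and viewed, about 12 in all and at most 16, crops included, and the job is handed in when it is done.

```bash
ls; mkdir -p pics; python3 - <<'E'
from plant import *
import cv2,numpy as np,json
s=observe();print({k:np.round(v,3).tolist() for k,v in s.items()})
for n in("scene","top"):
    c=read_camera(n);cv2.imwrite(f"pics/{n}0.png",c["img"]);np.savez(f"{n}0.npz",**c);print(n,c["mtx"].round(1).tolist(),c["world_from_camera"].round(3).tolist())
E
```

```text
pics
{'time': 0.0, 'joints': [1.097, 0.378, 0.08, 1.274, -0.0, 1.461], 'joint_velocities': [0.0, -0.001, -0.001, 0.001, -0.0, 0.001], 'tau': [-0.0, -46.36, 26.988, 0.021, -0.0, 0.0], 'position': [204.299, 536.781, 230.333], 'tcp_rot': [[-0.935, 0.356, -0.001], [0.356, 0.935, -0.002], [0.0, -0.002, -1.0]], 'force': [0.623, -0.181, -0.66], 'moment': [-0.027, -0.026, -0.007], 'width': 85.383}
scene [[391.0, 0.0, 314.7], [0.0, 391.0, 196.1], [0.0, 0.0, 1.0]] [[-0.868, 0.388, -0.31, 865.093], [0.496, 0.7, -0.514, 503.515], [0.017, -0.6, -0.8, 806.653], [0.0, 0.0, 0.0, 1.0]]
top [[427.4, 0.0, 314.3], [0.0, 427.4, 199.6], [0.0, 0.0, 1.0]] [[0.023, -0.981, 0.191, 387.132], [-0.999, -0.028, -0.026, 16.836], [0.031, -0.19, -0.981, 949.271], [0.0, 0.0, 0.0, 1.0]]
```

View pics/top0.png

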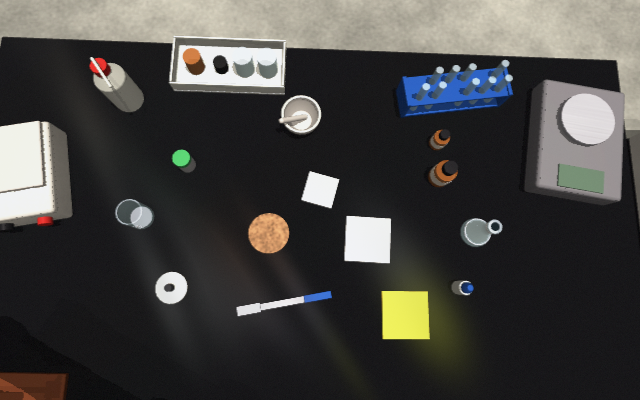

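View pics/scene0.png

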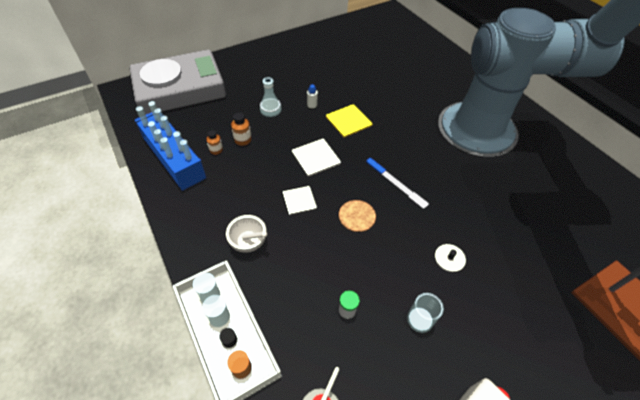

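```bash
cat > h.py <<'E'
import cv2,numpy as np
from plant import *
def load(n): return dict(np.load(n+".npz"))
def ray(K,T,u,v,z):
    d=T[:3,:3]@np.linalg.inv(K)@[u,v,1.]; o=T[:3,3]
    return o+d*(z-o[2])/d[2]
def proj(K,T,p):
    q=np.linalg.inv(T)@np.append(p,1.); q=K@q[:3]; return q[:2]/q[2]
def wcam():
    s=observe();c=read_camera("wrist");T=np.eye(4);T[:3,:3]=s["tcp_rot"];T[:3,3]=s["position"]
    return c["img"],c["mtx"],T@c["T_tool_cam"]
def go(s,p):  # tool-axis shift in cm to reach world p
    return np.round(np.asarray(s["tcp_rot"]).T@(np.asarray(p)-s["position"])/10,2)
E
python3 - <<'E'
from h import *
c=load("top0");K,T,im=c["mtx"],c["world_from_camera"],c["img"]
def cr(im,x0,x1,y0,y1,k):
    o=cv2.resize(im[y0:y1,x0:x1],None,fx=k,fy=k,interpolation=cv2.INTER_CUBIC)
    for x in range(x0-x0%20+20,x1,20): cv2.line(o,((x-x0)*k,0),((x-x0)*k,8),(0,255,255),1);cv2.putText(o,str(x),((x-x0)*k+2,20),0,.4,(0,255,255),1)
    for y in range(y0-y0%20+20,y1,20): cv2.line(o,(0,(y-y0)*k),(8,(y-y0)*k),(0,255,255),1);cv2.putText(o,str(y),(10,(y-y0)*k+4),0,.4,(0,255,255),1)
    return o
sc=load("scene0")["img"]
a=cr(im,110,210,120,310,3);b=cr(im,415,510,120,310,3);d=cr(sc,195,261,60,250,3)
cv2.imwrite("pics/c1.png",np.hstack([a,b,d]))
g=im.astype(int);white=((g.min(2)>170)).astype(np.uint8)
n,l,st,ce=cv2.connectedComponentsWithStats(white)
for i in range(1,n):
    if st[i][4]>200 and 150<ce[i][1]<310:
        w=(l==i).astype(np.uint8);ct=max(cv2.findContours(w,0,2)[0],key=cv2.contourArea);r=cv2.minAreaRect(ct)
        print(st[i].tolist(),ce[i].round(1),ray(K,T,*ce[i],8).round(1), "corners",[ray(K,T,*p,8)[:2].round(1).tolist() for p in cv2.boxPoints(r)])
m=((g[:,:,2]-g[:,:,0]>40)&(g[:,:,2]>120)).astype(np.uint8);m[:, :240]=0;m[:,295:]=0;m[:205]=0;m[265:]=0
m=cv2.morphologyEx(m,3,np.ones((5,5)));ct=max(cv2.findContours(m,0,2)[0],key=cv2.contourArea);e=cv2.fitEllipse(ct);print("mat",e,ray(K,T,*e[0],6).round(1))
E
```

```text
[0, 121, 43, 71, 2669] [ 20.1 156. ] [650.5 653.3   8. ] corners [[725.5, 718.8], [735.1, 624.4], [578.1, 592.8], [569.4, 684.5]]
[0, 122, 54, 98, 1772] [ 30.1 192.3] [568.3 619.1   8. ] corners [[721.7, 721.7], [733.6, 603.2], [517.1, 560.6], [506.7, 674.4]]
[302, 171, 37, 37, 918] [320.1 189.2] [594.4 -20.6   8. ] corners [[569.9, 21.0], [637.1, 4.3], [619.4, -63.1], [552.6, -45.4]]
[131, 207, 20, 21, 320] [140.6 216.6] [521. 373.   8.] corners [[541.8, 396.1], [543.0, 354.7], [498.6, 350.5], [497.5, 391.5]]
[345, 216, 46, 47, 2000] [367.6 239.1] [ 484.5 -128.2    8. ] corners [[436.4, -76.9], [536.1, -80.8], [534.1, -181.0], [434.2, -175.2]]
[156, 272, 31, 32, 702] [171.2 287.3] [370.4 293.3   8. ] corners [[401.9, 328.4], [403.4, 264.6], [338.6, 259.4], [337.2, 322.4]]
[237, 296, 67, 20, 481] [267.2 305.4] [337.3  87.1   8. ] corners [[333.6, 152.9], [361.8, 12.4], [343.5, 8.5], [315.5, 148.5]]
mat ((268.2431640625, 232.84002685546875), (39.29265213012695, 40.20966339111328), 67.60257720947266) [492.9  91.9   6. ]
```

View pics/c1.png

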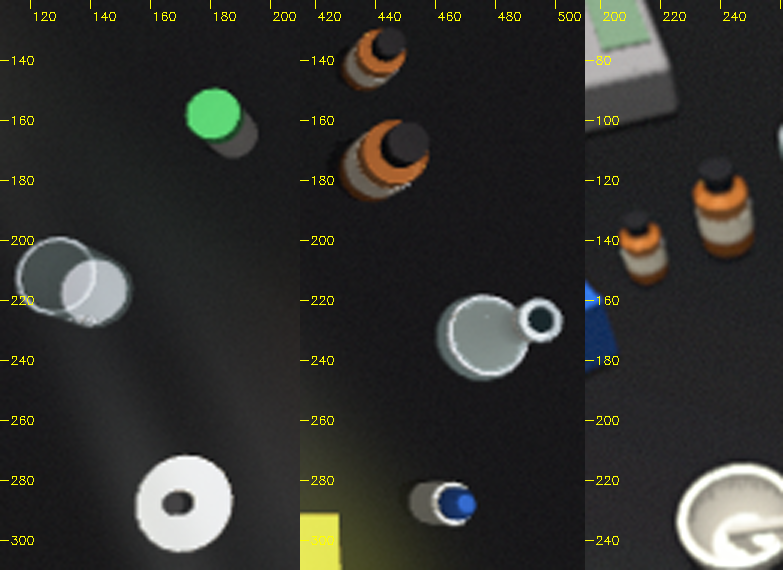

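```bash
python3 - <<'E'
from h import *
c=load("top0");K,T=c["mtx"],c["world_from_camera"]
for n,u,v,z in [("beaker rim",129,211.7,75),("beaker foot",141.7,217.7,0),("cover",171.2,287.3,6),("knob",169,287,32),("flask mouth",495,226.7,106),("flask foot",475,233,4),("dropper tip",470.3,287.7,72),("amber cap",450,168.3,88),("small cap?",444,134,60),("vial",181,158,59)]:
    print(n,ray(K,T,u,v,z).round(1))
E
```

```text
beaker rim [521.  372.2  75. ]
beaker foot [519.8 373.5   0. ]
cover [370.4 293.9   6. ]
knob [371.4 290.9  32. ]
flask mouth [ 506.2 -370.5  106. ]
flask foot [ 505.1 -371.     4. ]
dropper tip [ 384.5 -327.9   72. ]
amber cap [ 630. -290.   88.]
small cap? [ 715.8 -289.6   60. ]
vial [642.7 280.9  59. ]
```

```bash
python3 -m jog '[-3.94,-0.46,0.44,0,0,0,1, -3.94,-0.46,0.44,0,0,0,1, -3.94,-0.46,0.44,0,0,0,1, -3.94,-0.46,0.44,0,0,0,1, -3.94,-0.46,0.44,0,0,0,1, -3.94,-0.46,0.44,0,0,0,1, -3.94,-0.46,0.44,0,0,0,1, -3.94,-0.46,0.44,0,0,0,1, -3.94,-0.46,0.44,0,0,0,1, 0,0,0,0,0,-7,1, 0,0,0,0,0,-7,1, 0,0,0,0,0,-7,1]' 40
python3 - <<'E'
from h import *
im,K,T=wcam();s=observe();print(s["tcp_rot"].round(3).tolist() if hasattr(s["tcp_rot"],'round') else s["tcp_rot"],s["position"],s["force"])
for p in [(521,372,75),(521,372,0),(370.4,293.5,6)]:
    q=proj(K,T,p);print(q);cv2.circle(im,tuple(int(a) for a in q),4,(0,0,255),1)
np.savez("w1.npz",K=K,T=T);cv2.imwrite("pics/w1.png",im)
E
```

```text
time: 1.1
position: [521.8, 371.4, 190.5]
tcp_rot: [[-1.0, -0.007, -0.002], [-0.007, 1.0, -0.001], [0.002, -0.001, -1.0]]
force: [-0.5, 0.5, -0.8]
width: 85.5
[[-1.0, -0.011, -0.002], [-0.011, 1.0, -0.001], [0.002, -0.001, -1.0]] [521.43068102 371.74585098 190.73157415] [-0.91426287  0.99749462 -0.30120845]
[317.8514085  191.04401814]
[317.45687819 171.50990249]
[233.74556911  13.10943215]
```

View pics/w1.png

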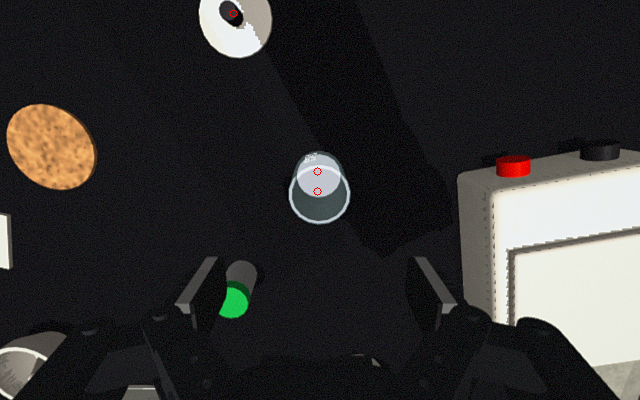

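```bash
python3 - <<'E'
from h import *
w=load("w1")
for n,u,v,z in[("mat",51,146,6),("rim",319.5,194,75),("cover",235.5,22,6)]: print(n,ray(w["K"],w["T"],u,v,z).round(1))
E
python3 -m jog '[-0.1,0.1,3,0,0,0,1, 0,0,3,0,0,0,1, 0,0,3,0,0,0,1, 0,0,3,0,0,0,1, 0,0,2,0,0,0,1, 0,0,1,0,0,0,1, 0,0,0,0,0,0,1, 0,0,0,0,0,0,0, 0,0,0,0,0,0,0, 0,0,0,0,0,0,0, 0,0,0,0,0,0,0, 0,0,0,0,0,0,0]' 30
python3 -m jog '[0,0,0,0,0,0,0, 0,0,0,0,0,0,0, 0,0,0,0,0,0,0]'
```

```text
mat [493.9  93.    6. ]
rim [523.7 373.4  75. ]
cover [377.7 294.6   6. ]
time: 2.15
position: [523.9, 374.4, 44.0]
tcp_rot: [[-1.0, -0.002, 0.004], [-0.002, 1.0, 0.002], [-0.004, 0.002, -1.0]]
force: [-0.6, -0.6, 5.7]
width: 52.4
time: 2.4
position: [523.9, 374.4, 44.0]
tcp_rot: [[-1.0, -0.002, 0.004], [-0.002, 1.0, 0.002], [-0.004, 0.002, -1.0]]
force: [0.9, 0.6, 6.5]
width: 52.1
```

```bash
python3 -m jog '[0,0,-2,0,0,0,0, 0,0,-2.5,0,0,0,0, 0,0,-2.5,0,0,0,0, 0.2,-2,0,0,0,0,0, 0.4,-3.7,0,0,0,0,0, 0.4,-3.7,0,0,0,0,0, 0.4,-3.7,0,0,0,0,0, 0.4,-3.7,0,0,0,0,0, 0.4,-3.7,0,0,0,0,0, 0.4,-3.7,0,0,0,0,0, 0.3,-2.5,0,0,0,0,0, 0.2,-1.5,0,0,0,0,0]'
python3 -m jog '[0,0,0,0,0,0,0, 0,0,0,0,0,0,0, 0,0,0,0,0,0,0]'
python3 - <<'E'
from h import *
im,K,T=wcam();s=observe();p=s["position"];print(p,s["tcp_rot"].tolist())
for q0,col in [((*p[:2],p[2]+35),(0,0,255)),((*p[:2],p[2]-40),(0,255,0)),((493,92,6),(255,0,0))]:
    q=proj(K,T,q0);print(q);cv2.circle(im,tuple(int(a) for a in q),4,col,1)
np.savez("w2.npz",K=K,T=T);cv2.imwrite("pics/w2.png",im)
E
```

```text
time: 3.4
position: [491.4, 88.7, 112.0]
tcp_rot: [[-1.0, 0.0, 0.0], [0.0, 1.0, -0.001], [-0.0, -0.001, -1.0]]
force: [-0.1, 0.7, -0.9]
width: 52.1
time: 3.65
position: [492.3, 92.1, 112.0]
tcp_rot: [[-1.0, -0.003, 0.001], [-0.003, 1.0, 0.001], [-0.001, 0.001, -1.0]]
force: [0.0, -0.8, -0.5]
width: 52.3
[492.33812916  92.41000859 111.91215026] [[-0.999992434585472, -0.003845420421367641, 0.0005861003353948925], [-0.0038450602331489285, 0.9999924189569113, 0.0006144432507686377], [-0.00058845868476717, 0.0006121850111584737, -0.9999996394728792]]
[319.46162799 299.17910517]
[318.02223266 226.00445925]
[316.91630277 195.65217205]
```

View pics/w2.png

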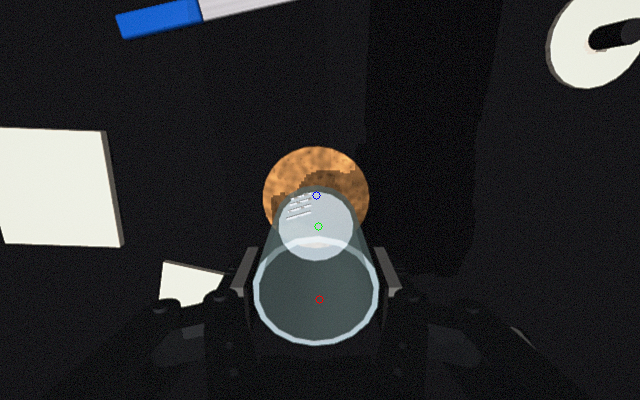

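```bash
python3 -m jog '[-0.1,0,1.5,0,0,0,0, 0,0,1.5,0,0,0,0, 0,0,1.2,0,0,0,0, 0,0,0.8,0,0,0,0, 0,0,0.5,0,0,0,0, 0,0,0.3,0,0,0,0, 0,0,0.2,0,0,0,0, 0,0,0,0,0,0,0, 0,0,0,0,0,0,0]'
python3 -m jog '[0,0,0,0,0,0,0.5, 0,0,0,0,0,0,0.72, 0,0,0,0,0,0,0.85, 0,0,0,0,0,0,1, 0,0,0,0,0,0,1, 0,0,-1,0,0,0,1, 0,0,-2,0,0,0,1, 0,0,-3,0,0,0,1, 0,0,-3,0,0,0,1, 0,0,-3,0,0,0,1, 0,0,0,0,0,0,1, 0,0,0,0,0,0,1]'
python3 - <<'E'
from h import *
for n in("top","scene"):
    c=read_camera(n);np.savez(n+"1.npz",**c)
im,K,T=wcam();print(observe()["position"])
a=load("top1")["img"][190:290,220:320];b=load("scene1")["img"][150:250,310:410]
w=im[100:400,170:470]
np.savez("w3.npz",K=K,T=T);cv2.imwrite("pics/c3.png",np.hstack([cv2.resize(a,(300,300)),w]))
E
```

```text
time: 4.45
position: [493.5, 91.6, 52.1]
tcp_rot: [[-1.0, -0.003, 0.001], [-0.003, 1.0, 0.0], [-0.001, 0.0, -1.0]]
force: [1.0, -1.1, -0.3]
width: 52.3
time: 5.45
position: [495.0, 91.6, 174.5]
tcp_rot: [[-1.0, -0.003, 0.006], [-0.003, 1.0, 0.0], [-0.006, 0.0, -1.0]]
force: [0.0, -0.3, -0.5]
width: 85.7
[492.13787424  91.40657712 170.84746419]
```

View pics/c3.png

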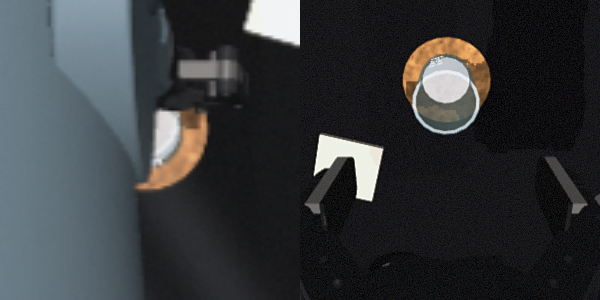

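```bash
python3 -m jog '[1.5,2.5,0,0,0,0,1, 1.5,2.5,0,0,0,0,1, 1.5,2.5,0,0,0,0,1, 1.5,2.5,0,0,0,0,1, 1.5,2.5,0,0,0,0,1, 1.5,2.5,0.5,0,0,0,1, 1.5,2.5,1,0,0,0,1, 1.6,2.7,0.6,0,0,0,0.5, 0,0,0,0,0,0,0.5, 0,0,0,0,0,0,0.5, 0,0,0,0,0,0,0.5]'
python3 - <<'E'
from h import *
w=load("w3");print("rim",ray(w["K"],w["T"],316.2,201,81).round(1),"mat",ray(w["K"],w["T"],316.5,180,6).round(1))
c=read_camera("top");np.savez("top2.npz",**c)
im,K,T=wcam();s=observe();print(s["position"],s["width"],proj(K,T,(370.4,293.5,6)),proj(K,T,(370.4,293.5,32)))
np.savez("w4.npz",K=K,T=T)
a=cv2.resize(c["img"][190:290,220:320],(300,300))
cv2.imwrite("pics/c4.png",np.hstack([a,im[50:350,170:470]]))
E
```

```text
time: 6.52
position: [370.9, 292.5, 149.8]
tcp_rot: [[-1.0, -0.003, -0.002], [-0.003, 1.0, -0.001], [0.002, -0.001, -1.0]]
force: [0.9, 0.2, 0.6]
width: 42.4
rim [492.8  90.7  81. ] mat [495.3  91.1   6. ]
[371.90573526 292.26549515 150.4812228 ] 43.0258709634697 [318.30526773 181.9631778 ] [318.51298751 189.65910906]
```

View pics/c4.png

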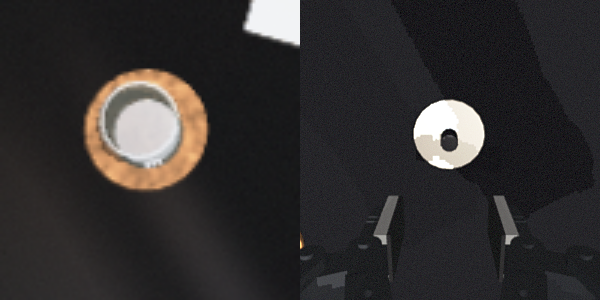

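```bash
python3 -m jog '[0,0.1,3,0,0,0,0.5, 0,0.1,3,0,0,0,0.5, 0,0,3,0,0,0,0.5, 0,0,3,0,0,0,0.5, 0,0,1.5,0,0,0,0.5, 0,0,0.5,0,0,0,0.5, 0,0,0,0,0,0,0.5, 0,0,0,0,0,0,0, 0,0,0,0,0,0,0, 0,0,0,0,0,0,0, 0,0,0,0,0,0,0, 0,0,0,0,0,0,0]' 30
python3 -m jog '[0,0,0,0,0,0,0, 0,0,0,0,0,0,0, 0,0,-1.5,0,0,0,0, 0,0,-2.5,0,0,0,0, 0,0,-3,0,0,0,0, 0,0,-3,0,0,0,0, 0,0,-2,0,0,0,0, 0,0,-1,0,0,0,0, 0,0,0,0,0,0,0, 0,0,0,0,0,0,0, 0,0,0,0,0,0,0]'
python3 - <<'E'
from h import *
t=load("top2");print("rim top",ray(t["mtx"],t["world_from_camera"],266.3,229,81).round(1))
E
```

```text
time: 7.62
position: [373.2, 295.8, 12.3]
tcp_rot: [[-1.0, -0.003, 0.004], [-0.003, 1.0, 0.001], [-0.004, 0.001, -1.0]]
force: [0.1, -1.5, 7.1]
width: 14.8
time: 8.53
position: [370.7, 294.8, 139.8]
tcp_rot: [[-1.0, -0.003, -0.001], [-0.003, 1.0, -0.001], [0.001, -0.001, -1.0]]
force: [0.3, -0.1, -0.8]
width: 14.8
rim top [492.2  90.2  81. ]
```

```bash
python3 -m jog '[-0.8,-1.4,0,0,0,0,0, -1.5,-2.5,0,0,0,0,0, -1.5,-2.5,0,0,0,0,0, -1.5,-2.5,0,0,0,0,0, -1.5,-2.5,0,0,0,0,0, -1.5,-2.5,0,0,0,0,0, -1.5,-2.5,0,0,0,0,0, -1.3,-2.2,0,0,0,0,0, -1.1,-1.8,0,0,0,0,0, 0,0,0,0,0,0,0, 0,0,0,0,0,0,0, 0,0,0,0,0,0,0]'
python3 - <<'E'
from h import *
im,K,T=wcam();s=observe();p=s["position"];print(p,s["force"],proj(K,T,(*p[:2],p[2]-12)),proj(K,T,(492.5,90.5,81)),proj(K,T,(493,91.5,6)))
np.savez("w5.npz",K=K,T=T)
cv2.imwrite("pics/c5.png",cv2.resize(im[100:350,190:450],None,fx=2,fy=2))
E
```

```text
time: 9.53
position: [492.7, 91.7, 139.5]
tcp_rot: [[-1.0, -0.003, -0.003], [-0.003, 1.0, 0.0], [0.003, 0.0, -1.0]]
force: [-0.4, 1.3, -0.0]
width: 14.8
[492.71462822  92.0494702  139.75211623] [-0.26940238  0.22150144 -1.06958395] [318.42806434 246.50395257] [315.59016418 215.47379576] [316.67759046 186.7531568 ]
```

View pics/c5.png

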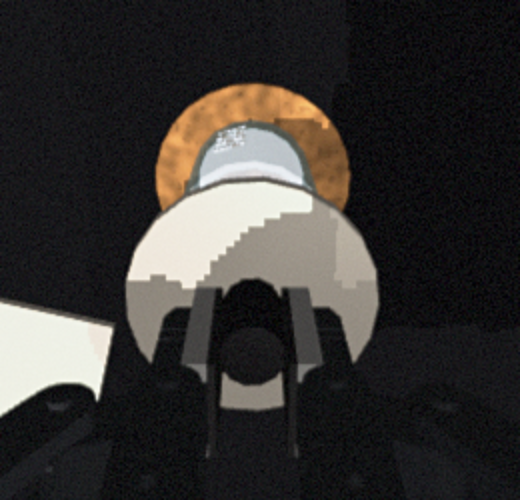

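```bash
python3 -m jog '[0,-0.05,1.2,0,0,0,0, 0,0,1.2,0,0,0,0, 0,0,0.8,0,0,0,0, 0,0,0.6,0,0,0,0, 0,0,0.4,0,0,0,0, 0,0,0.3,0,0,0,0, 0,0,0.1,0,0,0,0, 0,0,0,0,0,0,0, 0,0,0,0,0,0,0]'
python3 -m jog '[0,0,0,0,0,0,0.25, 0,0,0,0,0,0,0.35, 0,0,0,0,0,0,0.45, 0,0,0,0,0,0,0.5, 0,0,0,0,0,0,0.5, 0,0,0,0,0,0,0.5]'
python3 -m jog '[0,0,-0.8,0,0,0,0.5, 0,0,-1.5,0,0,0,0.5, 0,0,-2,0,0,0,0.5, 0,0,-3,0,0,0,0.5, 0,0,-2,0,0,0,0.5, 0,0,0,0,0,0,0.5, 0,0,0,0,0,0,0.5]'
python3 - <<'E'
from h import *
im,K,T=wcam();print(observe()["position"])
np.savez("w6.npz",K=K,T=T)
cv2.imwrite("pics/c6.png",cv2.resize(im[100:350,190:450],None,fx=2,fy=2))
E
```

```text
time: 10.33
position: [494.4, 91.0, 95.1]
tcp_rot: [[-1.0, -0.003, 0.001], [-0.003, 1.0, 0.0], [-0.001, 0.0, -1.0]]
force: [0.3, 0.0, -0.6]
width: 14.6
time: 10.83
position: [494.1, 91.0, 94.8]
tcp_rot: [[-1.0, -0.003, 0.0], [-0.003, 1.0, 0.0], [-0.0, 0.0, -1.0]]
force: [0.3, -0.2, -0.1]
width: 42.6
time: 11.42
position: [495.4, 91.0, 189.5]
tcp_rot: [[-1.0, -0.003, 0.004], [-0.003, 1.0, 0.0], [-0.004, 0.0, -1.0]]
force: [0.7, -0.5, -1.2]
width: 42.9
[494.34084219  90.96385286 188.12239258]
```

View pics/c6.png

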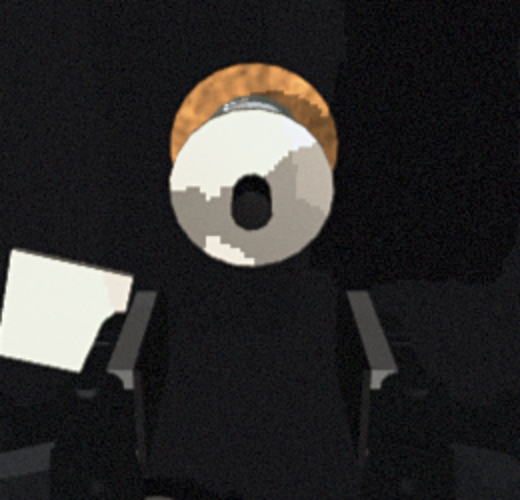

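```bash
python3 -m jog '[-0.1,-3.85,0,0,0,0,0.7, -0.1,-3.85,0,0,0,0,0.7, -0.1,-3.85,0,0,0,0,0.7, -0.1,-3.85,0,0,0,0,0.7, -0.1,-3.85,0,0,0,0,0.7, -0.1,-3.85,0,0,0,0,0.7, -0.1,-3.85,0,0,0,0,0.7, -0.1,-3.85,0,0,0,0,0.7, -0.1,-3.85,0,0,0,0,0.7, -0.1,-3.85,0,0,0,0,0.7, -0.1,-3.85,0,0,0,0,0.7, -0.1,-3.85,0,0,0,0,0.7]'
python3 -m jog '[0,0,0,0,0,0,0.7, 0,0,0,0,0,0,0.7, 0,0,0,0,0,0,0.7]'
python3 - <<'E'
from h import *
w=load("w6");print("cover",ray(w["K"],w["T"],315.8,194,84).round(1))
c=read_camera("top");np.savez("top3.npz",**c)
im,K,T=wcam();s=observe();print(s["position"],proj(K,T,(505.6,-370.7,0)),proj(K,T,(505.6,-370.7,106)))
np.savez("w7.npz",K=K,T=T)
a=cv2.resize(c["img"][190:290,220:320],None,fx=3,fy=3)
cv2.imwrite("pics/c7.png",np.hstack([a,im[50:350,100:540]]))
E
```

```text
time: 12.47
position: [506.1, -372.2, 185.8]
tcp_rot: [[-1.0, -0.002, -0.002], [-0.002, 1.0, 0.002], [0.002, 0.002, -1.0]]
force: [0.8, -0.1, 0.7]
width: 59.8
time: 12.72
position: [506.4, -370.2, 186.0]
tcp_rot: [[-1.0, -0.002, -0.002], [-0.002, 1.0, 0.003], [0.002, 0.003, -1.0]]
force: [0.2, 0.1, 0.6]
width: 60.0
cover [494.8  90.   84. ]
[ 506.97525533 -369.3471979   186.96532299] [315.38353808 171.99208727] [315.54958869 203.74001154]
```

View pics/c7.png

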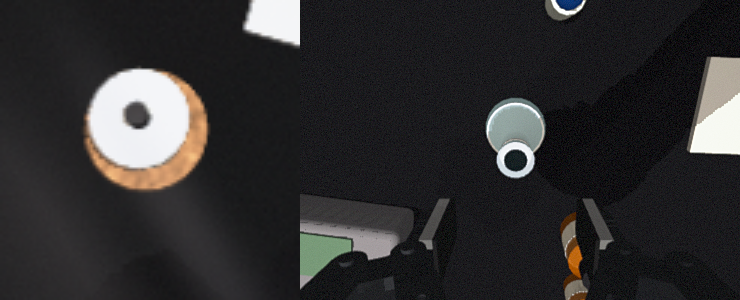

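```bash
python3 -m jog '[-0.2,-0.1,3,0,0,0,0.7, 0,0,3,0,0,0,0.7, 0,0,3,0,0,0,0.7, 0,0,2,0,0,0,0.7, 0,0,1,0,0,0,0.7, 0,0,0,0,0,0,0.7, 0,0,0,0,0,0,0, 0,0,0,0,0,0,0, 0,0,0,0,0,0,0, 0,0,0,0,0,0,0, 0,0,0,0,0,0,0, 0,0,0,0,0,0,0]' 30
python3 -m jog '[0,0,0,0,0,0,0, 0,0,0,0,0,0,0, 0,0,-1.5,0,0,0,0, 0,0,-2,0,0,0,0, 0,0,-2,0,0,0,0, 0,0,-1,0,0,0,0, 0,0,0,0,0,0,0, 0,0,0,0,0,0,0]'
python3 -m jog '[0.1,1.5,0,0,0,0,0, 0.2,2.5,0,0,0,0,0, 0.2,2.5,0,0,0,0,0, 0.2,2.5,0,0,0,0,0, 0.2,2.5,0,0,0,0,0, 0.2,2.5,0,0,0,0,0, 0.2,2.5,0,0,0,0,0, 0.2,2.5,0,0,0,0,0, 0.2,2,0,0,0,0,0]'
python3 -m jog '[0.2,1.8,0,0,0,0,0, 0.2,1,0,0,0,0,0, 0,0,0,0,0,0,0, 0,0,0,0,0,0,0, 0,0,0,0,0,0,0, 0,0,0,0,0,0,0]'
python3 - <<'E'
from h import *
im,K,T=wcam();s=observe();p=s["position"];print(p,proj(K,T,(*p[:2],p[2]-67)),proj(K,T,(484.5,-128.2,8)))
np.savez("w8.npz",K=K,T=T)
cv2.imwrite("pics/c8.png",cv2.resize(im[80:380,170:470],None,fx=2,fy=2))
E
```

```text
time: 13.82
position: [510.6, -372.7, 69.9]
tcp_rot: [[-1.0, -0.003, 0.003], [-0.003, 1.0, -0.002], [-0.003, -0.002, -1.0]]
force: [0.6, 1.5, 5.8]
width: 27.0
time: 14.48
position: [509.7, -372.5, 133.0]
tcp_rot: [[-1.0, -0.003, 0.001], [-0.003, 1.0, -0.001], [-0.001, -0.001, -1.0]]
force: [0.0, -0.3, -1.2]
width: 27.1
time: 15.23
position: [490.1, -159.7, 130.9]
tcp_rot: [[-1.0, -0.003, -0.003], [-0.003, 1.0, 0.002], [0.003, 0.002, -1.0]]
force: [0.3, 0.0, -1.6]
width: 27.4
time: 15.73
position: [487.9, -135.1, 132.5]
tcp_rot: [[-1.0, -0.001, 0.0], [-0.001, 1.0, -0.0], [-0.0, -0.0, -1.0]]
force: [-0.6, -0.3, -0.5]
width: 27.3
[ 487.92506634 -135.10032338  132.588187  ] [317.41921827 211.27262483] [324.89000655 185.05731049]
```

View pics/c8.png

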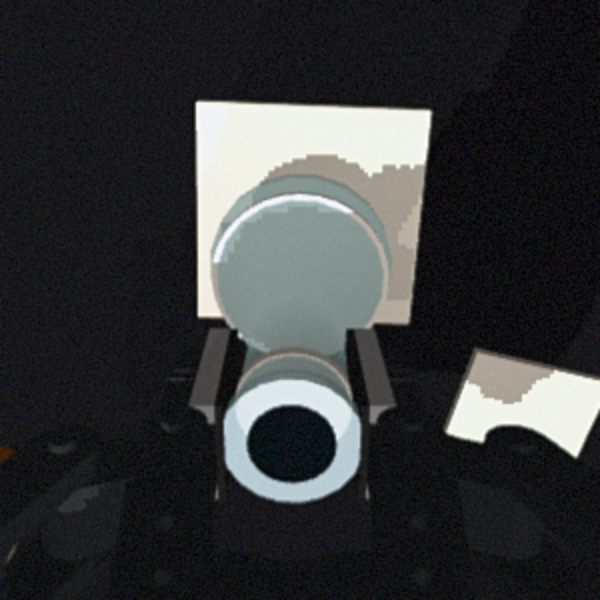

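```bash
python3 - <<'E'
from h import *
w=load("w8");K,T=w["K"],w["T"]
print("foot",ray(K,T,320,210.5,62.6).round(1),"tile",ray(K,T,324.5,189.7,8).round(1),"mouth",ray(K,T,316,300,168.6).round(1))
E
```

```text
foot [ 488.4 -133.2   62.6] tile [ 488.8 -128.5    8. ] mouth [ 487.5 -136.2  168.6]
```

```bash
python3 -m jog '[0.1,0.5,1,0,0,0,0, 0,0,1.2,0,0,0,0, 0,0,1.2,0,0,0,0, 0,0,0.8,0,0,0,0, 0,0,0.5,0,0,0,0, 0,0,0.4,0,0,0,0, 0,0,0.2,0,0,0,0, 0,0,0.2,0,0,0,0, 0,0,0,0,0,0,0, 0,0,0,0,0,0,0]'
python3 -m jog '[0,0,0,0,0,0,0.35, 0,0,0,0,0,0,0.4, 0,0,0,0,0,0,0.5, 0,0,0,0,0,0,0.6, 0,0,0,0,0,0,0.7, 0,0,0,0,0,0,0.7, 0,0,0,0,0,0,0.7]'
python3 -m jog '[0,0,-1,0,0,0,0.7, 0,0,-2,0,0,0,0.7, 0,0,-3,0,0,0,0.7, 0,0,-3,0,0,0,0.7, 0,0,-2,0,0,0,0.7, 0,0,0,0,0,0,0.7, 0,0,0,0,0,0,0.7]'
python3 - <<'E'
from h import *
im,K,T=wcam();print(observe()["position"])
np.savez("w9.npz",K=K,T=T)
cv2.imwrite("pics/c9.png",cv2.resize(im[80:330,190:450],None,fx=2,fy=2))
E
```

```text
time: 16.62
position: [487.1, -129.3, 78.1]
tcp_rot: [[-1.0, -0.003, 0.001], [-0.003, 1.0, -0.0], [-0.001, -0.0, -1.0]]
force: [0.5, 0.1, -0.8]
width: 27.1
time: 17.2
position: [486.7, -129.1, 77.7]
tcp_rot: [[-1.0, -0.003, 0.0], [-0.003, 1.0, -0.0], [-0.0, -0.0, -1.0]]
force: [-0.1, -0.3, 1.2]
width: 59.6
time: 17.78
position: [487.9, -129.6, 189.7]
tcp_rot: [[-1.0, -0.003, 0.004], [-0.003, 1.0, -0.001], [-0.004, -0.001, -1.0]]
force: [-0.7, -0.2, -0.4]
width: 59.8
[ 486.8688546  -129.14917358  188.18894698]
```

View pics/c9.png

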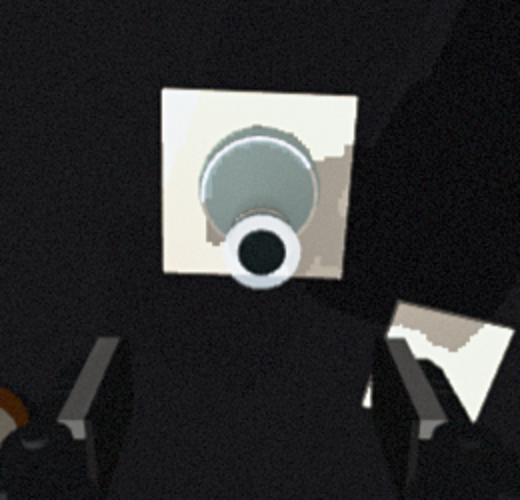

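```bash
python3 -m jog '[1.3,-2.5,0,0,0,0,0.7, 1.3,-2.5,0,0,0,0,0.7, 1.3,-2.5,0,0,0,0,0.7, 1.3,-2.5,0,0,0,0,0.7, 1.3,-2.5,0.8,0,0,0,0.7, 1.3,-2.5,1,0,0,0,0.7, 1.3,-2.5,1,0,0,0,0.7, 1.1,-2.4,1,0,0,0,0.7, 0,0,0,0,0,0,0.7, 0,0,0,0,0,0,0.7, 0,0,0,0,0,0,0.7]'
python3 - <<'E'
from h import *
im,K,T=wcam();s=observe();print(s["position"],proj(K,T,(384.5,-327.9,0)),proj(K,T,(384.5,-327.9,72)))
np.savez("w10.npz",K=K,T=T)
cv2.imwrite("pics/c10.png",cv2.resize(im[80:330,190:450],None,fx=2,fy=2))
E
```

```text
time: 18.75
position: [384.6, -327.3, 148.7]
tcp_rot: [[-1.0, -0.002, -0.001], [-0.002, 1.0, 0.002], [0.001, 0.002, -1.0]]
force: [1.0, 0.4, -0.2]
width: 59.7
[ 385.05665581 -327.24814028  149.17104518] [315.95933737 181.87767478] [316.25647222 206.70713318]
```

View pics/c10.png

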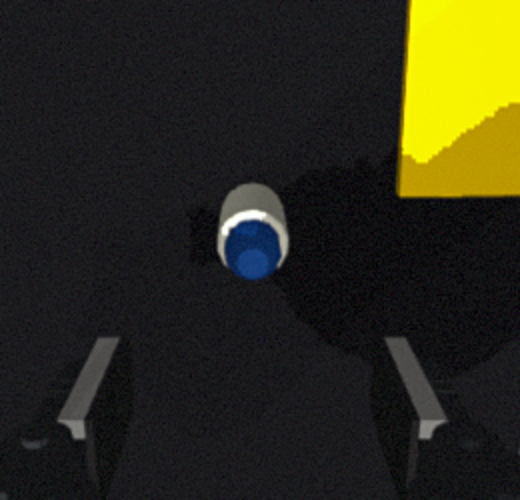

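```bash
python3 -m jog '[-0.15,-0.05,3,0,0,0,0.7, 0,0,3,0,0,0,0.7, 0,0,3,0,0,0,0.7, 0,0,2.5,0,0,0,0.7, 0,0,1.3,0,0,0,0.7, 0,0,0.3,0,0,0,0.7, 0,0,0,0,0,0,0, 0,0,0,0,0,0,0, 0,0,0,0,0,0,0, 0,0,0,0,0,0,0, 0,0,0,0,0,0,0, 0,0,0,0,0,0,0]' 30
python3 -m jog '[0,0,0,0,0,0,0, 0,0,0,0,0,0,0, 0,0,-1.5,0,0,0,0, 0,0,-3,0,0,0,0, 0,0,-3,0,0,0,0, 0,0,-3.5,0,0,0,0, 0,0,-2,0,0,0,0, 0,0,-1,0,0,0,0, 0,0,0,0,0,0,0, 0,0,0,0,0,0,0, 0,0,0,0,0,0,0]'
```

```text
time: 19.8
position: [387.8, -329.7, 20.1]
tcp_rot: [[-1.0, -0.003, 0.002], [-0.003, 1.0, -0.002], [-0.002, -0.002, -1.0]]
force: [-0.0, 1.2, 7.1]
width: 28.7
time: 20.72
position: [385.8, -327.9, 156.9]
tcp_rot: [[-1.0, -0.003, -0.002], [-0.003, 1.0, 0.002], [0.002, 0.002, -1.0]]
force: [-0.3, -0.4, -0.9]
width: 29.4
```

```bash
python3 -m jog '[-0.5,1.5,0,0,0,0,0, -1,3,0,0,0,0,0, -1,3,0,0,0,0,0, -1,3,0,0,0,0,0, -1,3,0,0,0,0,0, -1,3,0,0,0,0,0, -1,3,0,0,0,0,0, -1,3,0,0,0,0,0, -1,3,0,0,0,0,0, -1,2.5,0,0,0,0,0, -0.7,1.9,0,0,0,0,0, -0.3,1,0,0,0,0,0]'
python3 -m jog '[0,0,0,0,0,0,0, 0,0,0,0,0,0,0, 0,0,1.5,0,0,0,0, 0,0,2,0,0,0,0, 0,0,2,0,0,0,0, 0,0,1.5,0,0,0,0, 0,0,0,0,0,0,0, 0,0,0,0,0,0,0, 0,0,0,0,0,0,0]'
python3 - <<'E'
from h import *
im,K,T=wcam();s=observe();p=s["position"];print(p,"bottom pred",proj(K,T,(*p[:2],p[2]-20)),"target ",proj(K,T,(490.7,-18.5,0)))
np.savez("w11.npz",K=K,T=T)
cv2.imwrite("pics/c11.png",im)
E
```

```text
time: 21.72
position: [490.0, -17.1, 156.7]
tcp_rot: [[-1.0, -0.005, -0.003], [-0.005, 1.0, 0.001], [0.003, 0.001, -1.0]]
force: [-0.1, -0.4, -0.7]
width: 29.4
time: 22.47
position: [491.0, -20.5, 89.4]
tcp_rot: [[-1.0, -0.001, 0.001], [-0.001, 1.0, -0.0], [-0.001, -0.0, -1.0]]
force: [-0.2, 0.6, -0.8]
width: 29.0
[491.57000028 -20.36093393  89.73460474] bottom pred [318.00665547 240.95386627] target  [319.79134112 200.82306454]
```

View pics/c11.png

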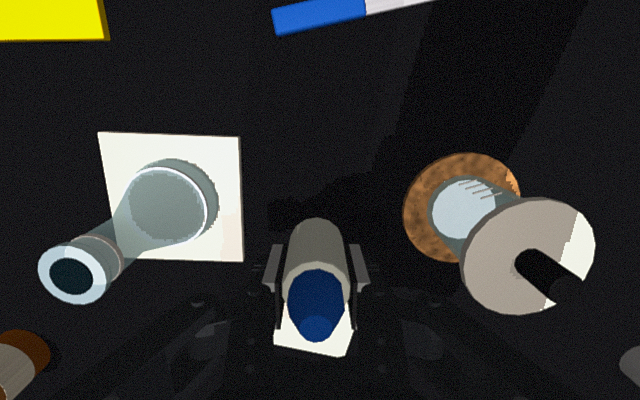

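```bash
python3 - <<'E'
from h import *
w=load("w11");K,T=w["K"],w["T"]
t=ray(K,T,173.7,199.8,8);m=ray(K,T,462,207.5,6);print(t,m,(t+m)/2,np.hypot(*(t-m)[:2]))
print("bottom", ray(K,T,316.5,241,69.7), "tip",ray(K,T,316.5,328,141.7),"far edge pred",proj(K,T,(476.5,-20.3,69.7)))
E
```

```text
[ 487.22703493 -128.92702971    8.        ] [494.08987814  90.59593291   6.        ] [490.65845653 -19.1655484    7.        ] 219.6302113412445
bottom [491.6158793  -21.22051405  69.7       ] tip [490.26411092 -21.37117919 141.7       ] far edge pred [318.17755079 216.28523394]
```

```bash
python3 -m jog '[0,0.17,1.5,0,0,0,0, 0,0,1.5,0,0,0,0, 0,0,1.3,0,0,0,0, 0,0,1,0,0,0,0, 0,0,0.7,0,0,0,0, 0,0,0.5,0,0,0,0, 0,0,0.3,0,0,0,0, 0,0,0.15,0,0,0,0, 0,0,0,0,0,0,0, 0,0,0,0,0,0,0]'
python3 -m jog '[0,0,0,0,0,0,0.4, 0,0,0,0,0,0,0.5, 0,0,0,0,0,0,0.6, 0,0,0,0,0,0,0.7, 0,0,0,0,0,0,0.7, 0,0,0,0,0,0,0.7]'
python3 -m jog '[0,0,-1,0,0,0,0.7, 0,0,-2,0,0,0,0.7, 0,0,-3,0,0,0,0.7, 0,0,-3.5,0,0,0,0.7, 0,0,-3.5,0,0,0,0.7, 0,0,-3.5,0,0,0,0.7, 0,0,-1.5,0,0,0,0.7]'
```

```text
time: 23.35
position: [491.1, -17.9, 20.1]
tcp_rot: [[-1.0, -0.003, 0.001], [-0.003, 1.0, -0.0], [-0.001, -0.0, -1.0]]
force: [-2.4, 0.1, 5.5]
width: 28.8
time: 23.85
position: [490.8, -17.8, 19.1]
tcp_rot: [[-1.0, -0.003, -0.0], [-0.003, 1.0, 0.0], [0.0, 0.0, -1.0]]
force: [0.2, -1.0, -0.0]
width: 59.5
time: 24.43
position: [492.9, -18.1, 204.9]
tcp_rot: [[-1.0, -0.003, 0.007], [-0.003, 1.0, -0.001], [-0.007, -0.001, -1.0]]
force: [0.7, -0.4, -0.9]
width: 59.8
```

```bash
python3 -m jog '[-1.5,-3,0,0,0,0,1, -1.5,-3,0,0,0,0,1, -1.5,-3,0,0,0,0,1, -1.5,-3,0,0,0,0,1, -1.5,-3,0,0,0,0,1, -1.5,-3,0,0,0,0,1, -1.5,-3,0,0,0,0,1, -1.5,-3,0,0,0,0,1, -1.5,-3,1,0,0,0,1, -0.4,-0.2,1,0,0,0,1, 0,0,0,0,0,0,1, 0,0,0,0,0,0,1]'
python3 -m jog '[0,0,0,0,0,0,1]'
python3 - <<'E'
from h import *
im,K,T=wcam();s=observe();print(s["position"],proj(K,T,(630,-290,0)),proj(K,T,(630,-290,88)),proj(K,T,(715.8,-290,0)))
np.savez("w12.npz",K=K,T=T)
c=read_camera("top");np.savez("top4.npz",**c)
cv2.imwrite("pics/c12.png",np.hstack([im[80:400,150:490],cv2.resize(c["img"][160:280,230:400],None,fx=2.6,fy=2.667)[:320]]))
E
```

```text
time: 25.43
position: [629.7, -288.6, 178.4]
tcp_rot: [[-1.0, -0.003, -0.002], [-0.003, 1.0, 0.002], [0.002, 0.002, -1.0]]
force: [-0.3, -0.2, -0.3]
width: 85.4
time: 25.52
position: [630.1, -288.1, 179.9]
tcp_rot: [[-1.0, -0.004, -0.0], [-0.004, 1.0, 0.001], [0.0, 0.001, -1.0]]
force: [-0.0, -0.3, 0.7]
width: 85.5
[ 630.34122607 -288.08798607  180.41400558] [314.90466739 174.13689371] [314.70084674 200.18102842] [314.77652301 247.21552475]
```

View pics/c12.png

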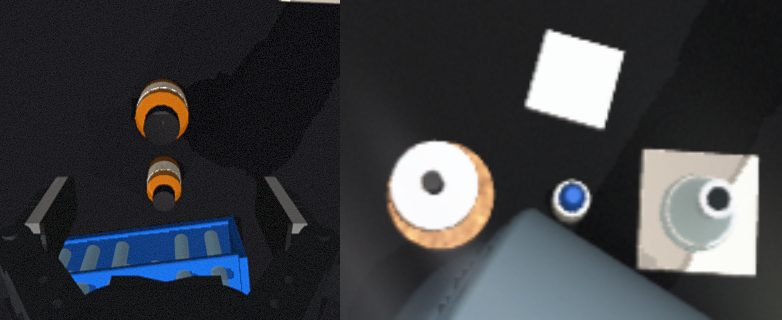

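```bash
python3 -m jog '[-0.17,-0.25,3,0,0,0,1, 0,0,3.5,0,0,0,1, 0,0,3.5,0,0,0,1, 0,0,3,0,0,0,1, 0,0,1.5,0,0,0,1, 0,0,1,0,0,0,1, 0,0,0,0,0,0,1, 0,0,0,0,0,0,0, 0,0,0,0,0,0,0, 0,0,0,0,0,0,0, 0,0,0,0,0,0,0, 0,0,0,0,0,0,0]' 35
python3 -m jog '[0,0,0,0,0,0,0, 0,0,0,0,0,0,0, 0,0,-1,0,0,0,0, 0,0,-2,0,0,0,0, 0,0,-2,0,0,0,0, 0,0,-2,0,0,0,0, 0,0,-1,0,0,0,0, 0,0,0,0,0,0,0, 0,0,0,0,0,0,0]'
```

```text
time: 26.62
position: [634.0, -292.8, 26.8]
tcp_rot: [[-1.0, -0.003, 0.004], [-0.003, 1.0, -0.002], [-0.004, -0.002, -1.0]]
force: [-0.2, 0.7, 6.5]
width: 47.2
time: 27.37
position: [632.6, -292.2, 104.6]
tcp_rot: [[-1.0, -0.003, 0.001], [-0.003, 1.0, -0.001], [-0.001, -0.001, -1.0]]
force: [-0.7, 0.8, -1.2]
width: 47.0
```

```bash
python3 -m jog '[0.3,1.2,0,0,0,0,0, 0.6,2.3,0,0,0,0,0, 0.6,2.5,0,0,0,0,0, 0.6,2.5,0,0,0,0,0, 0.6,2.5,0,0,0,0,0, 0.6,2.3,0,0,0,0,0, 0.5,1.7,0,0,0,0,0, 0.3,1,0,0,0,0,0, 0,0,0,0,0,0,0, 0,0,0,0,0,0,0, 0,0,0,0,0,0,0]'
python3 - <<'E'
from h import *
im,K,T=wcam();s=observe();p=s["position"];print(p)
b=proj(K,T,(*p[:2],p[2]-26.8));c=proj(K,T,(*p[:2],p[2]+61.2));print("bottom/cap pred",b,c,"tile",proj(K,T,(487.5,-128.9,8)),"target",proj(K,T,(591.4,-132.5,0)))
np.savez("w13.npz",K=K,T=T)
cv2.imwrite("pics/c13.png",im)
E
```

```text
time: 28.28
position: [591.1, -133.1, 103.8]
tcp_rot: [[-1.0, -0.002, -0.0], [-0.002, 1.0, -0.0], [0.0, -0.0, -1.0]]
force: [0.2, -0.0, -1.6]
width: 46.9
[ 591.22839821 -133.27512506  103.92696266]
bottom/cap pred [317.33639705 235.2234284 ] [318.54778766 350.01797127] tile [323.48497652  58.05008849] target [317.85853912 196.1745694 ]
```

View pics/c13.png

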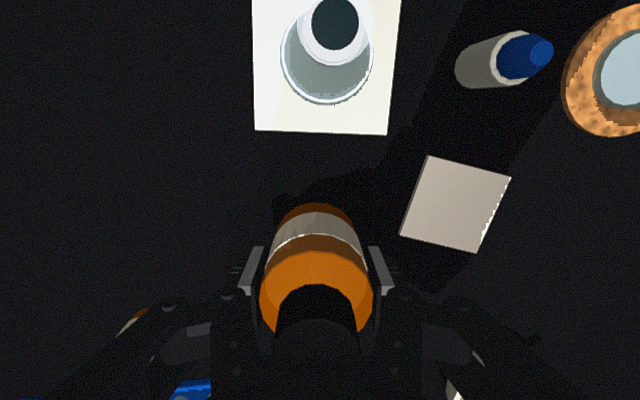

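```bash
python3 - <<'E'
from h import *
w=load("w13");K,T=w["K"],w["T"]
a=ray(K,T,254,130,8);b=ray(K,T,387,135.5,8);print(a,b);d=(b-a)[:2];L=np.hypot(*d);d/=L;x=np.array([d[1],-d[0]]);print(L,x,(a+b)[:2]/2+54*x)
print("near edge pred",proj(K,T,(567.2,-133.3,77.1)),"meas",ray(K,T,317,203,77.1))
E
```

```text
[ 536.9233721  -180.52846488    8.        ] [540.92441861 -80.64281482   8.        ]
99.9657514370113 [ 0.99919871 -0.04002417] [ 592.88062579 -132.74694517]
near edge pred [317.38791238 196.50155686] meas [ 571.09817828 -133.51277463   77.1       ]
```

```bash
python3 -m jog '[0.1,0.06,1.5,0,0,0,0, 0,0,1.5,0,0,0,0, 0,0,1.5,0,0,0,0, 0,0,1.2,0,0,0,0, 0,0,0.8,0,0,0,0, 0,0,0.5,0,0,0,0, 0,0,0.4,0,0,0,0, 0,0,0.2,0,0,0,0, 0,0,0.1,0,0,0,0, 0,0,0,0,0,0,0, 0,0,0,0,0,0,0]'
python3 -m jog '[0,0,0,0,0,0,0.6, 0,0,0,0,0,0,0.75, 0,0,0,0,0,0,0.85, 0,0,0,0,0,0,1, 0,0,0,0,0,0,1, 0,0,0,0,0,0,1, 0,0,0,0,0,0,1]'
python3 -m jog '[0,0,-1,0,0,0,1, 0,0,-2,0,0,0,1, 0,0,-3,0,0,0,1, 0,0,-3.5,0,0,0,1, 0,0,-3.5,0,0,0,1, 0,0,-2,0,0,0,1, 0,0,0,0,0,0,1, 0,0,0,0,0,0,1, 0,0,0,0,0,0,1]'
python3 - <<'E'
from h import *
im,K,T=wcam();print(observe()["position"],proj(K,T,(591.4,-132.5,0)),proj(K,T,(591.4,-132.5,88)))
np.savez("w14.npz",K=K,T=T)
cv2.imwrite("pics/c14.png",cv2.resize(im[0:280,180:500],None,fx=2,fy=2))
E
```

```text
time: 29.25
position: [590.3, -131.6, 27.8]
tcp_rot: [[-1.0, -0.003, 0.001], [-0.003, 1.0, -0.0], [-0.001, -0.0, -1.0]]
force: [-0.0, 0.7, -0.8]
width: 46.7
time: 29.83
position: [589.9, -131.5, 27.2]
tcp_rot: [[-1.0, -0.003, 0.0], [-0.003, 1.0, 0.0], [-0.0, 0.0, -1.0]]
force: [-0.4, -0.2, 0.2]
width: 85.2
time: 30.58
position: [589.4, -131.3, 176.8]
tcp_rot: [[-1.0, -0.003, -0.001], [-0.003, 1.0, 0.0], [0.001, 0.0, -1.0]]
force: [-0.2, -0.2, -1.0]
width: 85.6
[ 588.89108188 -131.16013194  175.97799948] [315.65315834 176.8186631 ] [315.66716964 203.99722444]
```

```bash
python3 - <<'E'
from h import *
im=cv2.imread("pics/c14.png");im=cv2.resize(im,None,fx=.5,fy=.5,interpolation=cv2.INTER_AREA).astype(int)
w=load("w14");K,T=w["K"],w["T"]
# tile mask
t=((im.min(2)>110)).astype(np.uint8);n,l,st,ce=cv2.connectedComponentsWithStats(t)
for i in range(1,n):
    if st[i][4]>300: print("white",st[i].tolist(),ce[i].round(1))
m=((im[:,:,2]-im[:,:,0]>25)&(im[:,:,2]>40)).astype(np.uint8);n,l,st,ce=cv2.connectedComponentsWithStats(m)
for i in range(1,n):
    if st[i][4]>80: print("orange",(st[i]+[180,0,0,0,0]).tolist(),(ce[i]+[180,0]).round(1))
for n_,p in [("near foot",(567.4,-132.5,0)),("foot L",(591.4,-156.5,0)),("foot R",(591.4,-108.5,0)),("L60",(591.4,-156.5,60)),("R60",(591.4,-108.5,60))]:print(n_,proj(K,T,p).round(1))
for r in range(150,215,3): print(r,[tuple(im[r,c]) and int(im[r,c].sum()) for c in range(100,172,4)])
E
```

```text
white [86, 8, 113, 121, 11839] [139.4  68. ]
white [200, 145, 86, 78, 4275] [241.9 183.4]
orange [296, 157, 40, 13, 108] [314.3 160.8]
orange [288, 165, 56, 52, 1348] [315.3 185.4]
near foot [315.7 154.1]
foot L [292.9 176.8]
foot R [338.5 176.8]
L60 [288.  193.5]
R60 [343.3 193.6]
150 [67, 55, 59, 68, 70, 56, 64, 80, 68, 71, 69, 68, 78, 69, 58, 74, 64, 45]
153 [55, 64, 59, 69, 72, 72, 76, 75, 61, 54, 57, 52, 53, 65, 70, 69, 67, 65]
156 [62, 70, 64, 66, 68, 64, 65, 57, 76, 78, 64, 55, 68, 61, 68, 68, 76, 65]
159 [68, 63, 67, 65, 67, 58, 87, 118, 153, 187, 136, 74, 60, 65, 73, 66, 76, 79]
162 [51, 69, 47, 65, 58, 82, 260, 315, 309, 285, 277, 270, 164, 46, 55, 63, 61, 59]
165 [64, 59, 55, 55, 54, 282, 323, 411, 409, 421, 504, 288, 278, 161, 45, 57, 50, 38]
168 [69, 59, 70, 64, 175, 359, 277, 184, 147, 154, 133, 165, 321, 277, 52, 29, 46, 43]
171 [67, 71, 62, 41, 329, 334, 186, 267, 281, 282, 278, 247, 132, 279, 234, 43, 23, 53]
174 [64, 56, 65, 85, 312, 220, 282, 282, 276, 287, 274, 284, 278, 196, 335, 30, 33, 43]
177 [61, 67, 64, 343, 250, 275, 292, 277, 274, 278, 292, 273, 290, 281, 
[... 326 characters left out ...]
136, 119, 16, 60, 286, 266, 287, 21, 46]
192 [36, 32, 93, 287, 285, 103, 82, 175, 155, 158, 130, 88, 24, 265, 277, 282, 34, 35]
195 [29, 44, 96, 279, 293, 56, 93, 94, 103, 152, 83, 109, 92, 161, 280, 270, 37, 65]
198 [23, 20, 74, 279, 281, 92, 75, 91, 92, 103, 97, 95, 98, 94, 275, 263, 35, 39]
201 [60, 36, 46, 261, 278, 87, 86, 93, 96, 96, 99, 104, 102, 88, 280, 238, 36, 42]
204 [58, 79, 67, 239, 269, 86, 89, 88, 83, 86, 101, 93, 98, 90, 274, 177, 58, 49]
207 [56, 71, 70, 188, 244, 86, 94, 89, 96, 88, 92, 97, 101, 93, 229, 71, 47, 53]
210 [76, 68, 76, 61, 241, 95, 77, 86, 85, 96, 112, 93, 84, 104, 220, 41, 30, 56]
213 [76, 56, 66, 66, 171, 94, 89, 83, 86, 84, 84, 96, 95, 145, 50, 42, 28, 47]
```

```bash
python3 - <<'E'
from h import *
im=cv2.imread("pics/c14.png");im=cv2.resize(im,None,fx=.5,fy=.5,interpolation=cv2.INTER_AREA).astype(int)
w=load("w14");K,T=w["K"],w["T"]
cols=np.arange(95,190,5);e=[]
for c in cols:
    r=max(i for i in range(60,140) if im[i,c].min()>70); e.append(r+.5)
f=np.polyfit(cols,e,1);print(e,f)
P=lambda c:ray(K,T,c+180,np.polyval(f,c),8)
# left/right edges of tile along row 118
r=112;xs=[c for c in range(60,230) if im[r,c].min()>90];print("row112 span",xs[0]+180,xs[-1]+180)
def corner(c): return P(c)
a,b=P(xs[0]),P(xs[-1]);print("edge ends",a.round(1),b.round(1),np.hypot(*(a-b)[:2]))
d=(b-a)[:2]/np.hypot(*(b-a)[:2]);x=np.array([d[1],-d[0]]);mid=(a+b)[:2]/2
for v in (157.5,158.5,159.5):
    nf=ray(K,T,315,v,0);rel=nf[:2]-mid;print("near foot",nf.round(1),"gap",rel@x,"lat",rel@d)
# body silhouette extremes at widest
for z,v in((60,192.5),):
    L=ray(K,T,288,v,z);R=ray(K,T,344,v,z);c=(L+R)/2;print("body60",c.round(1),(R-L)[1],"rel",(c[:2]-mid)@x-24,(c[:2]-mid)@d)
c=ray(K,T,315.5,0,0)
E
```

```text
[125.5, 125.5, 125.5, 125.5, 125.5, 126.5, 126.5, 126.5, 126.5, 126.5, 127.5, 127.5, 127.5, 127.5, 127.5, 128.5, 128.5, 128.5, 128.5] [3.85964912e-02 1.21517544e+02]
row112 span 266 370
edge ends [ 537.4 -181.     8. ] [541.1 -79.4   8. ] 101.61501635590153
near foot [ 570.9 -133.2    0. ] gap 31.73447425662009 lat -1.865360094723051
near foot [ 571.9 -133.2    0. ] gap 32.77526402413917 lat -1.8266929936877028
near foot [ 573.  -133.2    0. ] gap 33.81814177589449 lat -1.787948320504776
body60 [ 590.5 -132.2   60. ] 48.61939824851345 rel 27.25030247813401 -0.15928705238999857
```

```bash
python3 -m jog '[0,0,-2.5,0,0,0,1, 0,0,-3,0,0,0,1, 0.6,-3,-2,0,0,0,1, 2,-3,0,0,0,0,1, 2,-3,0,0,0,0,1, 2,-3,0,0,0,0,1, 2,-3,0,0,0,0,1, 2,-3,0,0,0,0,1, 2,-3,0,0,0,0,1, 2,-3,0,0,0,0,1, 2,-3,0,0,0,0,1, 0,0,0,0,0,0,1]'
python3 - <<'E'
from h import *
c=read_camera("top");np.savez("top5.npz",**c);np.savez("scene5.npz",**read_camera("scene"));K,T,im=c["mtx"],c["world_from_camera"],c["img"].astype(int)
print(observe()["position"])
A,B,G,R=im,im[:,:,0],im[:,:,1],im[:,:,2]
def comps(m,name,z,box,amin=20):
    x0,y0,x1,y1=box;k=np.zeros(m.shape,np.uint8);k[y0:y1,x0:x1]=m[y0:y1,x0:x1]
    n,l,st,ce=cv2.connectedComponentsWithStats(k)
    for i in range(1,n):
        if st[i][4]>=amin:
            mm=st[i];ctr=(mm[0]+(mm[2]-1)/2,mm[1]+(mm[3]-1)/2);print(name,mm.tolist(),ce[i].round(1),"w(bbox)",ray(K,T,*ctr,z).round(1))
box=(220,150,420,270)
comps((R-B>50)&(R>90),"orange",60,(335,150,420,215))
comps((R-B>40)&(R>110),"mat",6,box)
comps((B-R>60),"blue",72,box,8)
comps(im.min(2)>140,"white",8,box,100)
comps((G-R>60)&(G>120),"vial",59,(150,130,220,200))
for n,p,r in[("amber top60",(591.4,-132.5,60),24),("amber foot",(591.4,-132.5,0),24)]:print(n,proj(K,T,p))
a=load("top0")["img"].astype(int)
d=np.abs(a-im).max(2);print("mortar diff",np.median(d[90:140,275:325]),(d[90:140,275:325]>40).sum(),"vial diff",(d[145:175,165:200]>40).sum())
E
```

```text
time: 31.63
position: [420.3, -406.3, 249.9]
tcp_rot: [[-1.0, 0.004, -0.004], [0.004, 1.0, 0.0], [0.004, 0.0, -1.0]]
force: [0.2, 0.4, -0.7]
width: 85.5
[ 423.11097785 -402.24804405  250.27228635]
orange [362, 177, 23, 23, 212] [371.2 189.7] w(bbox) [ 589.  -131.8   60. ]
mat [362, 177, 23, 22, 186] [371.3 190. ] w(bbox) [ 602.4 -140.8    6. ]
mat [248, 214, 41, 39, 416] [273.4 239.9] w(bbox) [492.5  92.4   6. ]
blue [315, 229, 9, 10, 73] [318.9 233.6] w(bbox) [486.9 -17.7  72. ]
white [301, 171, 38, 37, 952] [319.9 189.2] w(bbox) [594.9 -19.3   8. ]
white [249, 213, 34, 33, 828] [265.9 229.1] w(bbox) [501.   98.1   8. ]
white [344, 216, 47, 47, 1761] [367.6 239.4] w(bbox) [ 484.8 -126.8    8. ]
vial [172, 150, 18, 16, 237] [180.4 157.5] w(bbox) [643.8 282.1  59. ]
amber top60 [373.31295243 186.92638068]
amber foot [368.9326508  192.69541865]
mortar diff 6.0 0 vial diff 0
```

```bash
python3 -m jog '[0,0,0,0,0,0,1, 0,0,0,0,0,0,1, 0,0,0,0,0,0,1]' | head -2; python3 -c "
from plant import *
print(sign_off())"
```

```text
time: 31.98
position: [425.2, -400.6, 251.8]
the job is handed in; nothing more can be done
None
```

The place is set and handed in at about 32 s of the 136 s allowed. I placed things in the order asked: beaker on the mat, cover on the beaker, flask on the tile, dropper bottle between them, amber bottle behind the tile. All five stood released and the arm was clear.

What the last checks showed:

- **Beaker and cover:** the beaker sits within about 2 mm of the mat's centre. The cover is within about 2 mm of centre on the beaker.
- **Flask:** about 1.3 mm to one side and 1.8 mm short of the tile's centre. It hung tilted by about 2° in the grip and looked upright once released.
- **Dropper bottle:** within about 2 mm of the midpoint between tile and mat.
- **Amber bottle:** I took the larger of the two, whose body measured 48 mm. It is within about 2 mm of centred on the tile. The top camera puts the gap at about 30.5 mm.
- **Vial and mortar:** no change between the first and last top pictures.

**Checks that disagreed:** the wrist camera read up to about 4 mm farther from the robot than the top camera at bench height. That left its own reading of the amber gap at 27 to 33 mm, depending on which edge was used. I placed between the two cameras' readings. The picture limit was reached before the final view, so I checked the amber bottle, vial and mortar by image measurement only.

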